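Tip a carton into the marked rectangle of a cutting board

TASK

The cardboard carton standing on the red cutting board, just outside one end of the marked rectangle, has to lie down in the rectangle so that it can be slit open. With the fingertips only, push it low down so that it slides, still standing, until its leading foot is a little over the line, then push it near the top so that it topples away from you over that foot and lies flat on its broad face, wholly inside the marked lines. Never grip, lift or carry it, and leave the steel shaker at the other end and everything else where they are.

Things in the scene. Friction and masses are not known exactly. Their poses are not given: they have to be found in the camera images.
- board: red plastic cutting board fixed on the counter, 250 (its x) x 380 (its y) x 15 mm thick; origin at the centre of its underside on the counter, z up, so its top is 15 mm above the counter. Its place and yaw vary.
- frame (a point): centre of the marked rectangle, on the board's top surface; axes are the board's (x across, y along the rectangle, z up). The rectangle is 125 mm wide (its x, +-62.5 mm) and 160 mm long (its y, +-80 mm) inside thin white lines 5 mm wide, flush with the board: nothing stands up there.
- carton: closed rigid carton, 80 mm wide (its x), 50 deep (its y), 120 tall (its z), 0.18 to 0.34 kg; origin at the centre of its base, z up. It stands on the board beyond the +y or the -y end of the rectangle (either may occur), its near foot edge 8 to 40 mm outside the end line, its y along the rectangle's y within 0.12 rad, its centre within 12 mm of the rectangle's long centre line.
- foot_a (a point): middle of the carton's lower edge on its +y side, 25 mm from its origin. Pushed on its broad face lower than about 30 mm above the board the carton slides standing (friction with the board 0.5 to 0.7); pushed higher than about 60 mm it tips over its far foot edge.
- foot_b (a point): middle of the carton's lower edge on its -y side, 25 mm from its origin. When the carton is tipped, the far foot edge stays within a few mm of its place; it is past balance at about 0.4 rad and falls by itself.
- corner_1 (a point): end of the carton's base on its -x side, midway in depth: (-40, 0, 0) mm in the carton's frame
- corner_2 (a point): end of the carton's base on its +x side, midway in depth: (40, 0, 0) mm in the carton's frame
- corner_3 (a point): end of the carton's top on its -x side, midway in depth: (-40, 0, 120) mm in the carton's frame
- corner_4 (a point): end of the carton's top on its +x side, midway in depth: (40, 0, 120) mm in the carton's frame
- shaker: round steel shaker, 56 mm across, 103 mm tall, loose, standing on the board beyond the other end of the rectangle, 5 to 40 mm outside its line; origin at the centre of its base. To be left alone.
- spatula: spatula with black handle, 200 mm long, loose on the board along the rectangle's +x side, about 105 mm from the rectangle's centre line; origin at its underside. To be left alone.
- bowl: steel bowl, 150 mm across, 70 mm tall, loose on the counter at the left (+y); origin at the centre of its base. To be left alone.
- jar: jar, 70 mm across, 110 mm tall, loose on the counter, to the left (+y) of the board; origin at the centre of its base. To be left alone.
- sauce: bottle, 64 mm across, 200 mm tall, loose on the counter, to the right (-y) of the board; origin at the centre of its base. To be left alone.
- mug: white mug, 80 mm across, 90 mm tall, loose on the counter at the right (-y); origin at the centre of its base. To be left alone.
Things that resemble listed ones, but are neither listed nor needed, are in the scene too. Leave any purple look-alike of the carton alone.

How it is judged:
On the way, in this order (a step that is already met when the one before it is completed fails the run):
1. the carton, still upright (within 0.12 rad), has its leading foot edge inside the end line of the rectangle (angle between carton's own z axis and vertical below 0.12 rad and (y of foot_a in the frame of frame between -0.082 and 0.082 m or y of foot_b in the frame of frame between -0.082 and 0.082 m)), for 0.1 s.
2. the carton lies flat on its broad face on the board (angle between the y axis of carton and the z axis of board, either way round below 0.12 rad and height (world z) of carton below 0.05 m), for 0.2 s.
At the end, for the whole second after the job is handed in: The carton lies at rest, flat on a broad face (within 0.12 rad) on the board, all four of its corners inside the marked rectangle (at most 3 mm past the lines' inner edges), the shaker stands within 15 mm of its starting place and the other things are within 25 mm of theirs (all of step 2 and x of corner_1 in the frame of frame between -0.0655 and 0.0655 m and y of corner_1 in the frame of frame between -0.083 and 0.083 m and x of corner_2 in the frame of frame between -0.0655 and 0.0655 m and y of corner_2 in the frame of frame between -0.083 and 0.083 m and x of corner_3 in the frame of frame between -0.0655 and 0.0655 m and y of corner_3 in the frame of frame between -0.083 and 0.083 m and x of corner_4 in the frame of frame between -0.0655 and 0.0655 m and y of corner_4 in the frame of frame between -0.083 and 0.083 m and linear speed of carton below 0.02 m/s and angular speed of carton below 0.1 rad/s and distance of shaker from where it was at the start of the episode below 0.015 m and angle between shaker's own z axis and vertical below 0.1 rad and distance of each of spatula, bowl, jar, sauce, mug from where it was at the start of the episode below 0.025 m); the robot touches nothing.
It fails at once if the carton is lifted or goes over one of its narrow sides: the middles of both its foot edges are more than 15 mm above the board (height (world z) of each of foot_a, foot_b above 0.03 m).
It fails at once if the carton is taken between the fingers (x of the grasp point in the frame of carton between -0.033 and 0.033 m and y of the grasp point in the frame of carton between -0.02 and 0.02 m and z of the grasp point in the frame of carton between 0.005 and 0.115 m).
It fails at once if the steel shaker is shoved more than 15 mm, tipped or lifted (distance of shaker from where it was at the start of the episode above 0.015 m or angle between shaker's own z axis and vertical above 0.3 rad).
It fails at once if the spatula, bowl, jar, bottle or mug is moved more than 25 mm (distance of any of spatula, bowl, jar, sauce, mug from where it was at the start of the episode above 0.025 m).
It also fails if it takes over 38 s, if anything falls off the work surface, if the arm or the gripper's body presses on something with over 40 N, if the wrist force passes 120 N, or if a joint passes its speed limit or range.

ROBOT

A 7-joint arm with a two-finger parallel gripper is mounted at the origin on the work surface. World frame = base frame: x ahead of the robot, y to its left, z up, the work surface at z = 0. Lengths are in m, angles in rad, forces in N, time in s.
With the tool pointing down it reaches from about 0.425 to 0.925 m from the base axis. Payload 6.8 kg.
Tool frame: the origin (TCP) lies midway between the tips of the shut fingers; the grasp point (between the pads) lies 19 mm behind it; z points along the fingers, y is the line along which they close (so a half turn about z gives the same grasp; the last joint's range is limited). The gripper opens to 85 mm and grips with 20 to 120 N. Pads are 22 mm wide; open, the fingers measure 114 mm over their backs; the gripper's body (76 mm by 85 mm) begins 54 mm behind the grasp point. The pads swing forward as they close: fully open they stand 13 mm farther back than shut.
Start: joints at [-1.34, 0.477, 0.022, 1.555, -0.011, 1.109, -0.083], TCP at [0.224, 0.637, 0.231] pointing down, gripper open.
Joint ranges: [-2.96, 2.96], [-0.34, 2.1], [-1.41, 1.46], [0.24, 2.44], [-1.37, 4.51], [0.17, 1.92], [-2.96, 2.96]. Speed limits (rad/s): [2.39, 2.39, 3.14, 3.14, 3.14, 3.14, 3.14].

INTERFACE

Orientations are given as a unit quaternion [x, y, z, w].
In Python, from workcell import bot gives the robot as it stands.
- The arm moves only by the shell command python3 -m inch 'ROWS' [FORCE]. ROWS is JSON, a list of rows, each a list of 7 numbers: the shift along the tool's x, y, z as a fraction of full scale, then the turn, a rotation vector about the tool's x, y, z as a fraction of full scale, then the closure, from -1 (fully open) to 1 (shut), so that 0 is half open. In form: [[dx, dy, dz, ax, ay, az, jaw], ...]. A call has 1 to 20 rows; each row shifts and turns the commanded pose from where the row before left it, along the tool's axes as they then stand; what a row does not reach is not made up. Full scale, the value 1, is 1000 mm for a shift and 60 degrees for a turn. A row lasts 1/10 s, in which the tool goes at most 50 mm and 8.59 degrees, less where a joint would pass 70% of its speed; a pose out of reach is approached as far as the arm can. A call with a number of a shift or a turn outside -1 to 1 is refused whole. A call with a gripper value outside its range is refused whole. The fingers move at their own pace and stop on an object; FORCE is the grip in N (left out, the last holds). Time passes only in rows, so rows that do not move let the fingers close. It gives the time, the measured TCP pose, the force, the opening and the grip force at its end, in the units of the state.
- bot.get_state(): the state, without advancing time (a new reading comes with each control period).
- bot.get_image(name): name is "side" or "top"; returns the picture (420x560x3 uint8, red, green, blue); there is no depth.
- bot.camera_params(name): a dict with "mtx" (3x3 intrinsics, pixels), "rvec" (rotation vector, rad) and "tvec" (3), from world to camera coordinates, as OpenCV has them. Camera axes: x right, y down, z forward; pixel columns grow to the right and rows downward; lengths in m; the calibration is good to about 2 mm. A picture is of the moment at which its call begins. camera_params takes no time and is no camera call.
- bot.finish_job(): hands the job in; it is judged then, once.
The state is a dict: "t": time; "joint_positions": joint angles; "joint_vel": joint speeds; "joint_efforts": joint torques, N m; "tool_pos": TCP position; "orientation": TCP orientation; "force": force on the tool from outside, world axes, zero at the start; "ft_torque": the same for the moment, N m; "grip_width": finger opening in m; "grasp_force": force on a finger pad.
Only numpy, scipy, OpenCV 4.12 (cv2) and the standard library are available. Lean on these libraries where they do the work, as an engineer would, in place of code of your own. Each camera call takes 0.05 s, during which the arm holds its last target. There are 200 camera calls.

## Working session

There is one attempt and no reset: what is moved stays moved. The work goes in short steps, Python scripts to look and compute and a shell command to move; the robot and the scene stay as the last step left them, time stands still between calls to the robot, and variables do not carry over. Pictures are saved under pics/ and viewed, at most 10 in all, crops included, and the job is handed in when it is done.

```bash
mkdir -p pics
python3 - <<'E'
from workcell import bot
import cv2,numpy as np
for n in("top","side"):
    im=bot.get_image(n); cv2.imwrite(f"pics/{n}0.png",im[:,:,::-1])
    p=bot.camera_params(n); print(n,p)
print(bot.get_state())
E
```

```text
top {'mtx': array([[438.40758248,   0.        , 286.99099445],
       [  0.        , 438.40758248, 213.21169204],
       [  0.        ,   0.        ,   1.        ]]), 'rvec': array([ 2.13174143, -2.13441146,  0.1686327 ]), 'tvec': array([-0.00188075,  0.48594945,  1.4905524 ])}
side {'mtx': array([[527.98839923,   0.        , 277.62574137],
       [  0.        , 527.98839923, 205.30324049],
       [  0.        ,   0.        ,   1.        ]]), 'rvec': array([ 2.23280802, -0.52898211,  0.25952794]), 'tvec': array([-0.41915714,  0.20102085,  1.31951227])}
{'t': 0.1, 'joint_positions': array([-1.34008774,  0.47769788,  0.02234717,  1.55631916, -0.01151035,
        1.10931714, -0.08310416]), 'joint_vel': array([-1.33573941e-03, -6.88928389e-04, -7.46998720e-05, -2.48301041e-03,
        3.68808213e-04,  1.74806096e-03, -1.08571447e-03]), 'joint_efforts': array([ 3.22032633e-03, -5.97759998e+01,  1.61317762e+00, -2.81955868e+01,
        1.28494235e-02,  4.96165449e-03,  1.91726025e-05]), 'tool_pos': array([0.22418106, 0.63613168, 0.23045026]), 'orientation': array([ 1.68591411e-01,  9.85685693e-01, -8.02539177e-04, -8.19027120e-05]), 'force': array([ 0.31427981, -0.93985254,  0.2685907 ]), 'ft_torque': array([-0.01054002, -0.03357815, -0.01107165]), 'grasp_force': 0.0, 'grip_width': 0.08588392935836865}
```

View pics/top0.png

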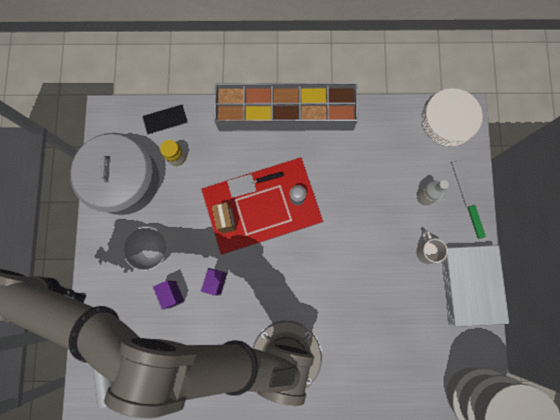

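View pics/side0.png

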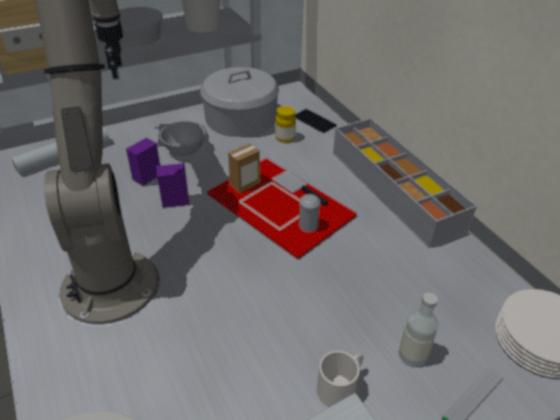

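The top view shows the carton at about (224,215), at the +y (left) end of the board, with the rectangle centred near (263,210). The shaker is at (298,193) and the two purple look-alikes are at (168,294) and (213,282). The side view shows the carton standing at (245,168).

```bash
cat > h.py <<'E'
from workcell import bot
import cv2,numpy as np
def ray(n,uv,z):
    p=bot.camera_params(n);R=cv2.Rodrigues(p["rvec"])[0];t=p["tvec"];c=-R.T@t
    uv=np.atleast_2d(np.asarray(uv,float));d=(np.c_[uv,np.ones(len(uv))]@np.linalg.inv(p["mtx"]).T)@R
    return (c+d*((z-c[2])/d[:,2])[:,None])[:,:2]
def proj(n,P):
    p=bot.camera_params(n);return cv2.projectPoints(np.float64(P),p["rvec"],p["tvec"],p["mtx"],None)[0][:,0]
def board(im):
    """rectangle centre and yaw (board y axis) from the red board outline and white lines, top view"""
    h=cv2.cvtColor(im,cv2.COLOR_RGB2HSV)
    red=((h[...,0]<6)|(h[...,0]>174))&(h[...,1]>180)&(h[...,2]>60)
    red[:140]=0
    red=cv2.morphologyEx(red.astype(np.uint8),cv2.MORPH_OPEN,np.ones((3,3)))
    k,lab,st,_=cv2.connectedComponentsWithStats(red);b=1+st[1:,4].argmax()
    cs=np.vstack([c for c in cv2.findContours((red>0).astype(np.uint8),cv2.RETR_EXTERNAL,cv2.CHAIN_APPROX_NONE)[0] if len(c)>20])
    hull=cv2.convexHull(cs)
    bw=cv2.minAreaRect(np.float32(ray("top",hull[:,0],.015)*1000))
    m=np.zeros(red.shape,np.uint8);cv2.fillConvexPoly(m,hull,1)
    m=cv2.erode(m,np.ones((5,5)))
    return red,m,bw,h
E
python3 - <<'E'
from h import *
im=cv2.imread("pics/top0.png")[:,:,::-1].copy()
red,m,bw,h=board(im)
print("board",bw)
w=(h[...,1]<140)&(h[...,2]>130)&(m>0)
k,lab,st,c=cv2.connectedComponentsWithStats(w.astype(np.uint8))
for i in range(1,k):
    if st[i,4]>15: 
        ys,xs=np.where(lab==i); print(st[i],cv2.minAreaRect(np.float32(ray("top",np.c_[xs,ys],.015)*1000)))
big=cv2.resize(im[150:260,190:335],(725,550),interpolation=cv2.INTER_CUBIC)
cv2.imwrite("pics/c1.png",big[:,:,::-1])
s=cv2.imread("pics/side0.png")[135:255,200:360];cv2.imwrite("pics/c2.png",cv2.resize(s,(800,600),interpolation=cv2.INTER_CUBIC))
E
```

```text
board ((521.5740356445312, 88.96810150146484), (243.70596313476562, 373.93670654296875), 17.861251831054688)
[228 176  65  60 853] ((532.075439453125, 96.999267578125), (203.6913299560547, 181.2458953857422), 18.102954864501953)
[291 188  13  13 129] ((559.6511840820312, -38.174232482910156), (42.916282653808594, 43.789794921875), 89.8769760131836)
[212 203  19  26 332] ((482.740478515625, 232.45223999023438), (86.70006561279297, 51.52937698364258), 13.530519485473633)
```

View pics/c1.png

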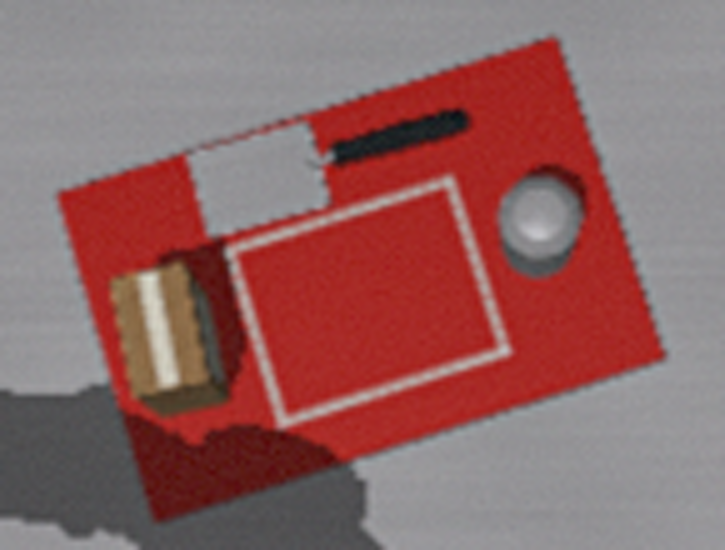

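View pics/c2.png

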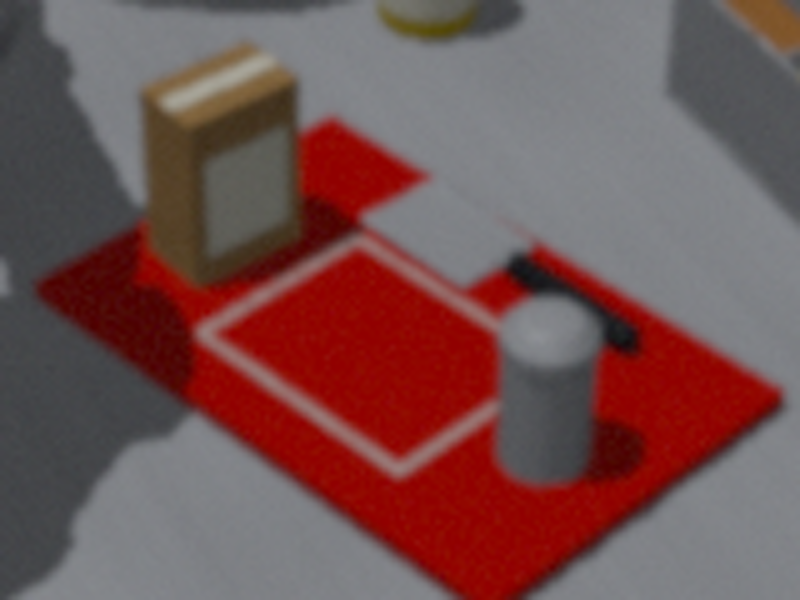

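The crops show the rectangle's outer corners at c1 (228,247), (453,178), (511,352) and (281,426). The carton's top face is at about (110,278)–(187,262)–(212,383)–(130,400), and its base corners in c2 are (205,286), (298,235) and (152,240).

Run:
```python
from h import *
f=lambda L,o:np.array(L)/5-.4+o
rc=ray("top",f([(228,247),(453,178),(511,352),(281,426)],(190,150)),.015)
print("rect top",rc.mean(0),cv2.minAreaRect(np.float32(rc*1000)))
C=rc.mean(0); d=(rc[0]+rc[3]-rc[1]-rc[2]);yaw=np.arctan2(-d[0],d[1]);yb=np.deg2rad(17.86)
Y=d/np.linalg.norm(d);print("C",C,"yaw",np.rad2deg(yaw))
X=np.array([Y[1],-Y[0]])
loc=lambda P:np.c_[(P-C)@X,(P-C)@Y]*1000
print("carton top cam (z .135)\n",loc(ray("top",f([(110,278),(187,262),(212,383),(130,400)],(190,150)),.135)).round(1))
print("carton base side\n",loc(ray("side",f([(152,240),(205,286),(298,235)],(200,135)),.015)).round(1))
print("carton top side\n",loc(ray("side",f([(145,95),(190,130),(298,78),(250,45)],(200,135)),.135)).round(1))
print("rect side corners",loc(ray("side",f([(198,330),(362,237),(400,476)],(200,135)),.015)).round(1))
print("shaker",loc(ray("top",f([(540,217)],(190,150)),.1)))
s=bot.get_state();print("tcp loc",loc(s["tool_pos"][None,:2]))
from scipy.spatial.transform import Rotation as Ro
print(Ro.from_quat(s["orientation"]).as_matrix().round(3))
print("purple",ray("top",[(168,294),(213,282)],.12),"bowl",ray("top",[(145,247)],.05))
```

```text
rect top [0.50318219 0.08198858] ((503.4909362792969, 82.4305191040039), (134.56240844726562, 170.40301513671875), 17.918834686279297)
C [0.50318219 0.08198858] yaw 17.628013338528312
carton top cam (z .135)
 [[ 43.6 156.7]
 [ 38.5 105.5]
 [-43.5 112.6]
 [-37.9 166.6]]
carton base side
 [[-28.  168.1]
 [-34.2 112.4]
 [ 40.  110. ]]
carton top side
 [[-38.1 154.1]
 [-42.  110.3]
 [ 37.6 105.7]
 [ 40.4 150.3]]
rect side corners [[-64.3  84.6]
 [ 67.   81.4]
 [-66.6 -86.4]]
shaker [[   3.41905749 -127.76365248]]
tcp loc [[-98.08558014 612.61360295]]
[[-0.943  0.332 -0.   ]
 [ 0.332  0.943 -0.002]
 [-0.    -0.002 -1.   ]]
purple [[0.21024107 0.37958643]
 [0.24822396 0.23585109]] bowl [[0.36764009 0.48471508]]
```

```bash
cat >> h.py <<'E'
from scipy.spatial.transform import Rotation as Ro
C=np.array([.5032,.0820]);a=np.deg2rad(17.75);X=np.array([np.cos(a),np.sin(a)]);Y=np.array([-np.sin(a),np.cos(a)])
def loc(P): P=np.atleast_2d(P)[:,:2];return np.c_[(P-C)@X,(P-C)@Y]*1000
def status(goal=None,tilt=40):
    """goal: local x,y mm in rectangle frame, world z mm -> shift in tool axes (m), remaining turn (deg, tool axes)"""
    s=bot.get_state();R=Ro.from_quat(s["orientation"])
    print("t",s["t"],"loc",loc(s["tool_pos"]).round(1),"z",s["tool_pos"][2].round(4),"F",s["force"].round(1),"w",s["grip_width"].round(3))
    Z=-np.sin(np.deg2rad(tilt))*np.r_[Y,0]-np.cos(np.deg2rad(tilt))*np.r_[0,0,1]
    yy=np.r_[X,0];D=Ro.from_matrix(np.c_[np.cross(yy,Z),yy,Z])
    print("turn/60",((R.inv()*D).as_rotvec(degrees=True)/60).round(3),"j",s["joint_positions"].round(2))
    if goal is not None:
        w=np.r_[C+X*goal[0]/1e3+Y*goal[1]/1e3,goal[2]/1e3]-s["tool_pos"];print("shift tool",R.inv().apply(w).round(4))
E
python3 -m inch '[[-0.0264,-0.0215,0.0025,0,0,0,0],[-0.0264,-0.0215,0.0025,0,0,0,0],[-0.0264,-0.0215,0.0025,0,0,0,0],[-0.0264,-0.0215,0.0025,0,0,0,0],[-0.0264,-0.0215,0.0025,0,0,0,0],[-0.0264,-0.0215,0.0025,0,0,0,0],[-0.0264,-0.0215,0.0025,0,0,0,0],[-0.0264,-0.0215,0.0025,0,0,0,0],[-0.0264,-0.0215,0.0025,0,0,0,0],[-0.0264,-0.0215,0.0025,0,0,0,0],[-0.0264,-0.0215,0.0025,0,0,0,0],[-0.0264,-0.0215,0.0025,0,0,0,0],[0,0,0,0,0,0.126,0],[0,0,0,0,0,0.126,0],[0,0,0,0,0,0.126,0],[0,0,0,0,0,0.126,0],[0,0,0,0,0,0.126,0],[0,0,0,0,0,0.126,0],[0,0,0,0,0,0.126,0],[0,0,0,0,0,0,0]]' 20
python3 -c "
from h import *
status((0,215,200))"
```

```text
t: 2.1
tool_pos: [0.4371, 0.2879, 0.201]
orientation: [0.591, 0.807, -0.0, -0.0]
force: [0.4, 0.2, -0.2]
grip_width: 0.0429
grasp_force: 0.0Traceback (most recent call last):
  File "<string>", line 3, in <module>
    status((0,215,200))
    ~~~~~~^^^^^^^^^^^^^
  File "h.py", line 28, in status
    print("t",s["t"],"loc",loc(s["tool_pos"]).round(1),"z",s["tool_pos"][2].round(4),"F",s["force"].round(1),"w",s["grip_width"].round(3))
                                                                                                                 ^^^^^^^^^^^^^^^^^^^^^
AttributeError: 'float' object has no attribute 'round'
```

Now the tilt: −40° about tool y (−0.667 in total).

```bash
sed -i 's/s\["grip_width"\].round(3)/s["grip_width"]/' h.py
python3 -m inch '[[0,0,0,0,-0.111,0,0],[0,0,0,0,-0.111,0,0],[0,0,0,0,-0.111,0,0],[0,0,0,0,-0.111,0,0],[0,0,0,0,-0.111,0,0],[0,0,0,0,-0.111,0,0],[0,0,0,0,0,0,0],[0,0,0,0,0,0,0]]'
python3 -c "
from h import *
status((0,205,26))"
```

```text
t: 2.9
tool_pos: [0.4373, 0.288, 0.2008]
orientation: [0.554, 0.76, -0.202, 0.275]
force: [1.1, -0.1, 0.8]
grip_width: 0.0426
grasp_force: 0.0
t 2.9 loc [[  0.  216.3]] z 0.2008 F [ 1.1 -0.1  0.8] w 0.04262088939196386
turn/60 [-0.001 -0.002  0.002] j [-1.32  0.52  0.4   1.82  0.37  1.28 -0.8 ]
shift tool [0.1034 0.0004 0.1413]
```

```bash
python3 -m inch '[[0.0172,0,0.0236,0,0,0,0],[0.0172,0,0.0236,0,0,0,0],[0.0172,0,0.0236,0,0,0,0],[0.0172,0,0.0236,0,0,0,0],[0.0172,0,0.0236,0,0,0,0],[0.0172,0,0.0236,0,0,0,0],[0,0,0,0,0,0,0],[0,0,0,0,0,0,0]]'
python3 -c "
from h import *
status((0,165,26))
for n in ('top','side'): cv2.imwrite(f'pics/{n}1.png',bot.get_image(n)[:,:,::-1])
a=cv2.imread('pics/top1.png')[150:260,170:320];b=cv2.imread('pics/side1.png')[100:240,180:340]
cv2.imwrite('pics/m1.png',np.hstack([cv2.resize(a,(440,323)),cv2.resize(b,(360,323))]))"
```

```text
t: 3.7
tool_pos: [0.4419, 0.2758, 0.0278]
orientation: [0.555, 0.758, -0.202, 0.275]
force: [0.3, 0.5, 0.7]
grip_width: 0.0424
grasp_force: 0.0
t 3.7 loc [[  0.7 203.2]] z 0.0278 F [0.3 0.5 0.7] w 0.04243659313812781
turn/60 [-0.002 -0.001 -0.003] j [-1.26  0.78  0.36  1.89  0.35  0.98 -0.91]
shift tool [-0.0282 -0.0006  0.0259]
```

View pics/m1.png

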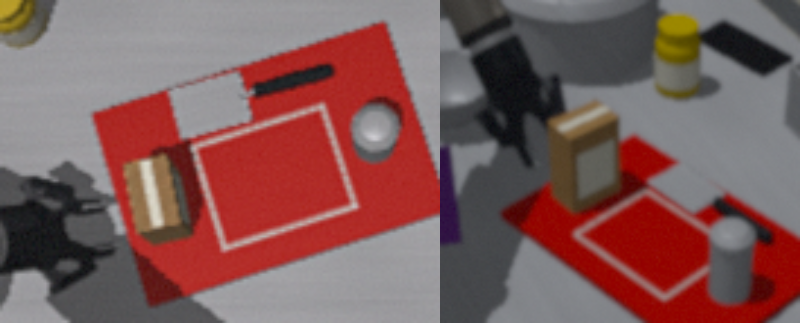

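The mosaic shows the fingers spread low behind the carton, tips at about (107,229), lined up with its broad face. I'll lower 4 mm and begin pushing.

```bash
python3 -m inch '[[0.0026,0,0.0031,0,0,0,0],[-0.0077,0,0.0064,0,0,0,0],[-0.0077,0,0.0064,0,0,0,0],[-0.0038,0,0.0032,0,0,0,0],[-0.0038,0,0.0032,0,0,0,0],[-0.0038,0,0.0032,0,0,0,0],[-0.0038,0,0.0032,0,0,0,0],[-0.0038,0,0.0032,0,0,0,0],[-0.0038,0,0.0032,0,0,0,0],[-0.0038,0,0.0032,0,0,0,0],[0,0,0,0,0,0,0]]'
cat >> h.py <<'E'
def carton(k,view=False):
    ims={n:bot.get_image(n) for n in("top","side")}
    for n in ims: cv2.imwrite(f"pics/{n}{k}.png",ims[n][:,:,::-1])
    cv2.imwrite(f"pics/m{k}.png",np.hstack([cv2.resize(ims["top"][155:250,190:330],(480,326),interpolation=cv2.INTER_CUBIC),cv2.resize(ims["side"][130:250,200:330],(320,326),interpolation=cv2.INTER_CUBIC)])[:,:,::-1])
    h=cv2.cvtColor(ims["top"],cv2.COLOR_RGB2HSV)
    m=((h[...,0]>9)&(h[...,0]<26)&(h[...,1]>60));m[:155]=0;m[250:]=0;m[:,:190]=0;m[:,330:]=0
    m=cv2.morphologyEx(m.astype(np.uint8),cv2.MORPH_CLOSE,np.ones((5,5)))
    ct=max(cv2.findContours(m,cv2.RETR_EXTERNAL,cv2.CHAIN_APPROX_NONE)[0],key=cv2.contourArea)[:,0]
    return ims,ct
E
python3 -c "
from h import *
status((0,130,23))
ims,ct=carton(2)
print('at z.135',cv2.minAreaRect(np.float32(loc(ray('top',ct,.135)))))"
```

```text
t: 4.9
tool_pos: [0.4578, 0.2234, 0.0226]
orientation: [0.555, 0.758, -0.202, 0.276]
force: [0.3, -0.8, -0.3]
grip_width: 0.0428
grasp_force: 0.0
t 4.9 loc [[-1.000e-01  1.485e+02]] z 0.0226 F [ 0.3 -0.8 -0.3] w 0.042776095449922454
turn/60 [-0.002  0.    -0.002] j [-1.22  0.77  0.39  1.96  0.4   0.89 -0.89]
shift tool [-0.0145  0.0002  0.0116]
at z.135 ((-4.321384429931641, 117.67431640625), (98.1535415649414, 55.71071243286133), 1.4064918756484985)
```

View pics/m2.png

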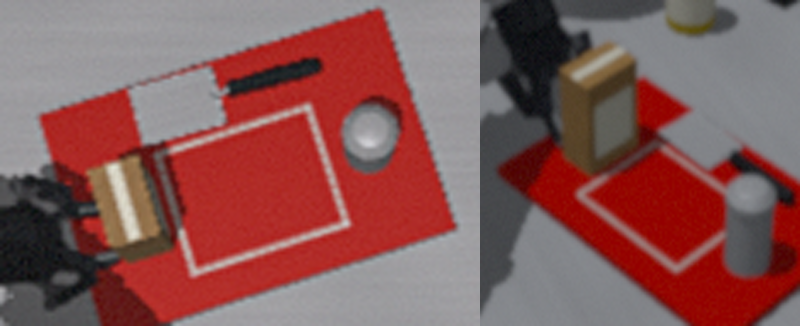

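The mosaic shows the carton still upright and now square with the lines. Its front foot corners in the side half are at about (600,175) and (637,137), just short of the end line.

```bash
python3 -c "
from h import *
f=lambda u,v:((u-480)/2.4615+200-.3,v/2.717+130-.3)
print(loc(ray('side',[f(600,175),f(637,137)],.015)).round(1), 'line corner check',loc(ray('side',[f(578,195),f(658,143),f(678,272)],.015)).round(1))
print('top edges',loc(ray('top',[(x/3.4286+190-.4,y/3.4286+155-.4) for x,y in [(135,153),(158,246),(90,171),(120,262)]],.135)).round(1))
"
```

```text
[[-24.3  88.1]
 [ 54.7 106.1]] line corner check [[-66.1  81.1]
 [ 66.   80. ]
 [-65.8 -87.3]]
top edges [[ 45.6  96.5]
 [-47.4 101.4]
 [ 42.  142.6]
 [-51.  140.1]]
```

```bash
python3 -m inch '[[-0.0038,0,0.0032,0,0,0,0],[-0.0038,0,0.0032,0,0,0,0],[-0.0038,0,0.0032,0,0,0,0],[-0.0038,0,0.0032,0,0,0,0],[-0.0038,0,0.0032,0,0,0,0],[-0.0038,0,0.0032,0,0,0,0],[0,0,0,0,0,0,0],[0,0,0,0,0,0,0]]'
python3 -c "
from h import *
status((0,150,120))
ims,ct=carton(3)
print('at z.135',cv2.minAreaRect(np.float32(loc(ray('top',ct,.135)))))"
```

```text
t: 5.8
tool_pos: [0.4667, 0.1957, 0.0225]
orientation: [0.555, 0.759, -0.202, 0.276]
force: [-0.6, -0.1, -0.8]
grip_width: 0.0424
grasp_force: 0.0
t 5.8 loc [[-1.000e-01  1.195e+02]] z 0.0225 F [-0.6 -0.1 -0.8] w 0.0424302289231894
turn/60 [-0.001 -0.    -0.001] j [-1.19  0.76  0.4   2.    0.42  0.85 -0.88]
shift tool [-0.0393  0.     -0.0944]
at z.135 ((-4.368122100830078, 88.79471588134766), (97.14700317382812, 55.59611129760742), 1.5734690427780151)
```

View pics/m3.png

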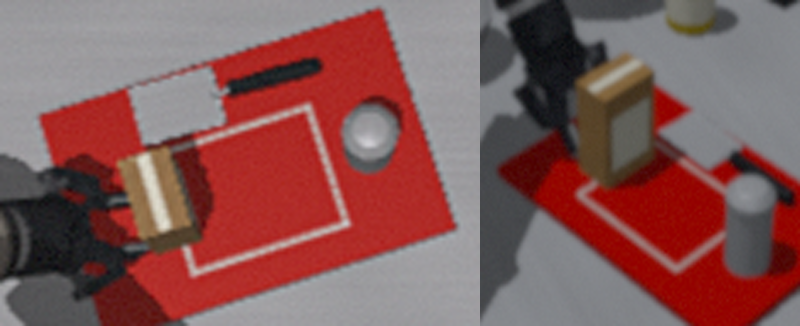

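The carton stands upright with its leading foot past the line: foot y about 63 mm, lateral offset about 0. Next I back off, rise and push near the top.

```bash
python3 -m inch '[[0.0096,0,-0.008,0,0,0,0],[0.0096,0,-0.008,0,0,0,0],[-0.0187,0,-0.0223,0,0,0,0],[-0.0187,0,-0.0223,0,0,0,0],[-0.0187,0,-0.0223,0,0,0,0],[0,0,0,0,0,0,0],[-0.0077,0,0.0064,0,0,0,0],[-0.0077,0,0.0064,0,0,0,0],[-0.0038,0,0.0032,0,0,0,0],[-0.0038,0,0.0032,0,0,0,0],[-0.0038,0,0.0032,0,0,0,0],[-0.0038,0,0.0032,0,0,0,0],[-0.0038,0,0.0032,0,0,0,0]]'
python3 -c "
from h import *
status((0,70,110))
ims,ct=carton(4)"
```

```text
t: 7.2
tool_pos: [0.4728, 0.1768, 0.1095]
orientation: [0.555, 0.759, -0.202, 0.276]
force: [-0.6, 0.7, 0.6]
grip_width: 0.0427
grasp_force: 0.2
t 7.2 loc [[-0.  99.6]] z 0.1095 F [-0.6  0.7  0.6] w 0.04268863295197558
turn/60 [-0.001 -0.001 -0.001] j [-1.19  0.6   0.44  2.01  0.45  0.98 -0.8 ]
shift tool [-0.023   0.0001  0.0186]
```

View pics/m4.png

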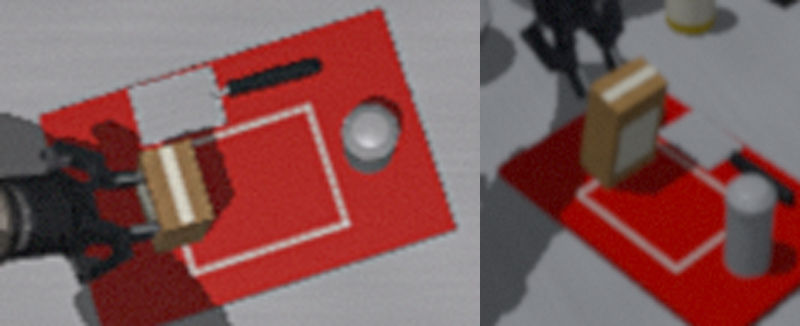

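The carton is leaning forward over its front foot, and that foot has not moved (about (612,187)). I'll continue slowly past balance, then withdraw up and back.

```bash
python3 -m inch '[[-0.0038,0,0.0032,0,0,0,0],[-0.0038,0,0.0032,0,0,0,0],[-0.0038,0,0.0032,0,0,0,0],[-0.0038,0,0.0032,0,0,0,0],[-0.0038,0,0.0032,0,0,0,0],[-0.0038,0,0.0032,0,0,0,0],[0,0,0,0,0,0,0],[0,0,0,0,0,0,0],[0,0,0,0,0,0,0],[0,0,0,0,0,0,0]]'
python3 -c "
from h import *
status((0,150,180))
ims,ct=carton(5)
r=cv2.minAreaRect(np.float32(loc(ray('top',ct,.065))));print(r,cv2.boxPoints(r))"
```

```text
t: 8.3
tool_pos: [0.4817, 0.1491, 0.1095]
orientation: [0.554, 0.759, -0.202, 0.276]
force: [0.3, 0.5, -0.6]
grip_width: 0.0428
grasp_force: 0.0
t 8.3 loc [[-0.  70.4]] z 0.1095 F [ 0.3  0.5 -0.6] w 0.042814379663278675
turn/60 [-0.001 -0.001 -0.001] j [-1.16  0.59  0.46  2.04  0.48  0.94 -0.78]
shift tool [ 1.570e-02 -1.000e-04 -1.052e-01]
((1.2946281433105469, 0.7108345031738281), (121.5456314086914, 86.36244201660156), 89.90941619873047) [[-41.98262  -59.993637]
 [ 44.379715 -60.130173]
 [ 44.571877  61.415306]
 [-41.79046   61.55184 ]]
```

View pics/m5.png

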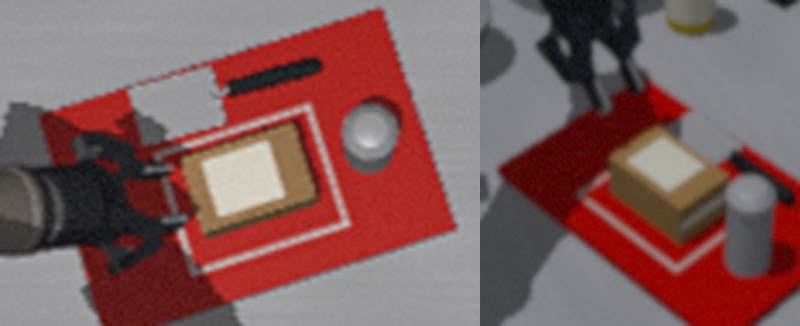

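The carton lies flat inside the lines, spanning about ±42 by ±60 mm, and the shaker hasn't moved. I'll withdraw the arm and hand in.

```bash
python3 -m inch '[[0.003,0,-0.02,0,0,0,0],[0.003,0,-0.02,0,0,0,0],[0.003,0,-0.02,0,0,0,0],[0.003,0,-0.02,0,0,0,0],[0.003,0,-0.02,0,0,0,0],[0,0,0,0,0,0,0],[0,0,0,0,0,0,0],[0,0,0,0,0,0,0]]'
python3 -c "
from h import *
ims,ct=carton(6)
print(cv2.minAreaRect(np.float32(loc(ray('top',ct,.065)))))
print(bot.finish_job())"
```

```text
t: 9.2
tool_pos: [0.4586, 0.2195, 0.176]
orientation: [0.555, 0.758, -0.203, 0.276]
force: [-0.2, -0.3, -0.6]
grip_width: 0.0427
grasp_force: 0.0
((1.1344718933105469, 0.6955223083496094), (86.41500091552734, 121.03044128417969), 0.48932594060897827)
the job is handed in; nothing more can be done
None
```

I slid the carton over the line and toppled it; it lies flat and centred inside the rectangle to within about 2 mm, the shaker looks undisturbed in the last picture, and I handed the job in at about 9 s with no verdict returned.

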